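# Heavier jar at the bottom of the transport tray

## Robot

A 7-joint arm with a two-finger parallel gripper is mounted at the origin on a cart in front of the work surface, level with it; the furniture and walls round the work are solid. World frame = base frame: x ahead of the robot, y to its left, z up, the work surface at z = 0. Lengths are in m, angles in degrees, forces in N, time in s.
With the tool pointing down it reaches from about 0.425 to 0.875 m from the base axis. Payload 4.7 kg.
Tool frame: the origin (TCP) lies midway between the tips of the shut fingers; the grasp point (between the pads) lies 19 mm behind it; y points along the fingers, x is the direction in which the jaws open and shut, and the axes are right-handed (so a half turn about y gives the same grasp; the last joint's range is limited). The gripper opens to 87 mm and grips with 3 to 60 N. Pads are 19 mm wide; open, the fingers measure 117 mm over their backs; the gripper's body (75 mm by 190 mm) begins 51 mm behind the grasp point.
Start: joints at [71.969, 18.392, -4.016, 83.108, 1.295, 78.541, -3.26], TCP at [0.21, -0.615, 0.223] pointing down, gripper open.
Joint ranges: [-163.93, 163.93], [-17.29, 119.83], [-79.2, 71.16], [3.27, 140.29], [-89.18, 269.18], [5.43, 117.66], [-154.24, 154.24]. Speed limits (degrees/s): [147.25, 147.25, 180, 180, 180, 180, 180].

## Interface

Orientations are given as [roll, pitch, yaw] about the fixed x, y, z axes, in that order (R = Rz(yaw) Ry(pitch) Rx(roll)).
In Python, from cell import env gives the robot as it stands.
- The arm moves only by the tool carry_out, never from a script. Its argument "targets" is a list of rows, each a list of 2 entries, a list of its own where there are three numbers: the shift along the tool's x, y, z in mm, then the turn, a rotation vector about the tool's x, y, z in degrees. A call has 1 to 12 rows; each row shifts and turns the commanded pose from where the row before left it, along the tool's axes as they then stand; what a row does not reach is not made up. A row lasts 1/10 s, in which the tool goes at most 50 mm and 8.59 degrees, less where a joint would pass 70% of its speed; a pose out of reach is approached as far as the arm can. A call with a gripper value outside its range is refused whole. "jaw" is the opening, from 0 (shut) to 1 (fully open), set as the call begins (left out, the last holds). The fingers move at their own pace and stop on an object; "squeeze" is the grip in N (left out, the last holds). Time passes only in rows, so rows that do not move let the fingers close. It gives the time, the measured TCP pose, the force and the opening at its end, in the units of the state.
- env.get_obs(): the state, without advancing time (a new reading comes with each control period).
- env.read_camera(name): name is "side" or "top" or "wrist"; returns the picture (400x640x3 uint8, red, green, blue); there is no depth.
- env.get_calibration(name): a dict with "fx", "fy", "cx", "cy" (pixels), "R" (3x3) and "t" (3): a world point X has camera coordinates R X + t; the wrist camera has in their place "hand_eye" (4x4, takes a point from camera to tool coordinates, whose origin is the TCP and whose axes are the tool frame's). Camera axes: x right, y down, z forward; pixel columns grow to the right and rows downward; lengths in m; the calibration is good to about 2 mm. A picture is of the moment at which its call begins: read the wrist's pose just before it. get_calibration takes no time and is no camera call.
- env.sign_off(): hands the job in, once; it reports no verdict.
Trained networks look in the newest picture that a camera, given by its name, has taken for a name from the list of things; names that differ only in an ending like _2 or _b are one class to them, and where a whole thing is asked for, a point or a joint stands for the part that bears it (a point fixed in the world has none). Each returns a list of dicts, best first, with "p" (0 to 1); they miss things now and then, are a little off and sometimes report something else, mostly with a low value. They report only what shows in the picture. A call takes as long as a camera call. They do not tell look-alikes from the thing itself.
- env.outline_of(camera, label): "mask" (400x640 bool, what is visible of it) and "xy" ([column, row] in pixels, amid what is visible of it).
The state is a dict: "time_s": time; "qpos": joint angles; "joint_velocities": joint speeds; "effort": joint torques, N m; "tool_pos": TCP position; "tool_rot": TCP orientation; "force": force on the tool from outside, world axes, zero at the start; "wrist_torque": the same for the moment, N m; "grip_width": finger opening in m.
Only numpy, scipy, OpenCV 4.12 (cv2) and the standard library are available. Lean on these libraries where they do the work, as an engineer would, in place of code of your own. Each camera call takes 0.05 s, during which the arm holds its last target.

## Task

Two look-alike screw-lid jars stand on the bench, one of them clearly heavier than the other. Lift them to feel which is which, then stand the heavier one upright on the floor of the white tray, in the empty half beside the tip box, and set the lighter one squarely and upright on top of it. Never tip a jar over, and leave the stack standing freely.

Things in the scene. Friction and masses are not known exactly. Their poses are not given: they have to be found in the camera images.
- jar_a_center (a point): centre of one of the two look-alike jars: round opaque white plastic jar with ribbed grey screw lid of the same diameter, flat top and foot, 54 mm diameter, 70 mm high in all; the point is on its axis, 35 mm above its foot; z up. It weighs 0.15 to 0.8 kg; the heavier jar at least twice the lighter; which stands where changes. The other white bottles are not part of the task
- jar_b_center (a point): centre (half-way up, on the axis) of the other jar, the same in shape, size and looks as the first
- tray_free (a point): point on the inner floor (4 mm above the bench) of the fixed open white plastic tray (162 x 270 mm over its rims, 60 mm high), at the middle of its empty half: 142 mm along this point's x (tray's short side), 146 mm along its y (towards the 56 mm high blue tip box fixed in the other half), z up. Tray walls on the other three sides
Things that resemble listed ones, but are neither listed nor needed, are in the scene too. Leave any blue or purple look-alike of the part that bears jar_b_center alone.

How it is judged:
By the outcome, as a careful person would: the job done as asked, in the order asked, and still so for the second after the job is handed in, with the robot touching nothing.
It also fails if it takes over 72 s, if anything falls off the work surface, if the arm or the gripper's body presses on something with over 40 N, if the wrist force passes 120 N, or if a joint passes its speed limit or range.

## Working session

There is one attempt and no reset: what is moved stays moved. The work goes in short steps, Python scripts to look and compute and a tool call to move; the robot and the scene stay as the last step left them, time stands still between calls to the robot, and variables do not carry over. Pictures are saved under pics/ and viewed, and the job is handed in when it is done.

Besides the shell and the picture viewer there is one more tool, called after ">>>" by a JSON object that holds its "name" and its "arguments", one argument or row to a line. carry_out: Moves the arm, as the interface text tells. Its arguments: {"type":"object","properties":{"targets":{"type":"array","items":{"type":"array"}},"jaw":{"type":"number"},"squeeze":{"type":"number"}},"required":["targets"]}

```bash
ls; mkdir -p pics; python3 - <<'E'
from cell import env
import cv2,numpy as np
o=env.get_obs(); print({k:np.round(v,3).tolist() for k,v in o.items()})
for n in("side","top","wrist"):
    im=env.read_camera(n); cv2.imwrite(f"pics/{n}0.png",im[:,:,::-1])
    c=env.get_calibration(n); print(n,{k:np.round(v,4).tolist() for k,v in c.items()})
    for l in("jar_a_center","tray_free"):
        try:
            for d in env.outline_of(n,l): 
                m=d["mask"]; ys,xs=np.where(m); print(n,l,round(d["p"],2),np.round(d["xy"]),m.sum(),xs.min(),xs.max(),ys.min(),ys.max())
        except Exception as e: print(n,l,e)
print(env.get_obs()["time_s"])
E
```

```text
pics
{'time_s': 0.0, 'qpos': [71.969, 18.44, -4.015, 83.175, 1.294, 78.54, -3.259], 'joint_velocities': [-0.077, 0.114, -0.035, -0.066, -0.025, -0.032, 0.038], 'effort': [-0.0, -49.129, -0.404, -31.253, -0.064, 0.044, 0.0], 'tool_pos': [0.21, -0.615, 0.221], 'tool_rot': [-90.005, 0.11, -71.159], 'force': [-0.268, -0.49, -0.212], 'wrist_torque': [0.043, -0.026, -0.01], 'grip_width': 0.087}
side {'fx': 513.9335, 'fy': 513.9335, 'cx': 313.9364, 'cy': 207.35, 'R': [[-0.9654, -0.2604, -0.0116], [-0.1663, 0.6496, -0.7419], [0.2008, -0.7143, -0.6704]], 't': [0.4704, 0.3074, 0.8035]}
side jar_a_center 0.68 [353. 242.] 1029 341 368 224 266
side tray_free 0.77 [272. 327.] 10959 214 314 265 399
top {'fx': 476.6553, 'fy': 476.6553, 'cx': 312.8765, 'cy': 192.4004, 'R': [[-0.0265, -0.9994, -0.0238], [-0.9822, 0.0304, -0.1852], [0.1858, 0.0185, -0.9824]], 't': [-0.2252, 0.5583, 0.9731]}
top jar_a_center 0.85 [293. 239.] 543 281 306 224 250
top tray_free 0.75 [183. 195.] 9026 118 246 142 242
wrist {'fx': 326.0876, 'fy': 326.0876, 'cx': 324.1918, 'cy': 198.3691, 'hand_eye': [[1.0, 0.0007, -0.0002, 0.0], [0.0003, -0.2935, 0.956, -0.1628], [0.0006, -0.956, -0.2935, 0.0809], [0.0, 0.0, 0.0, 1.0]]}
0.45
```

View images.

View pics/side0.png

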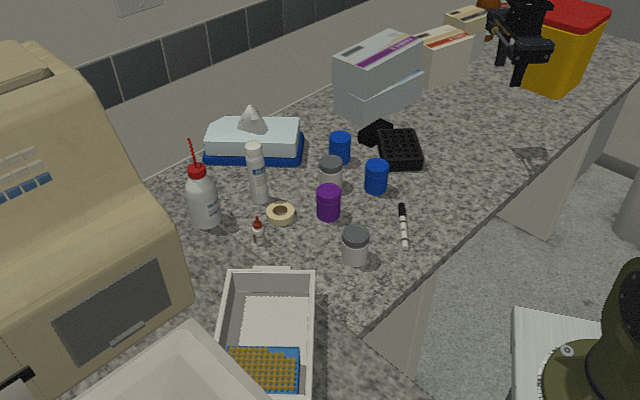

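View pics/top0.png

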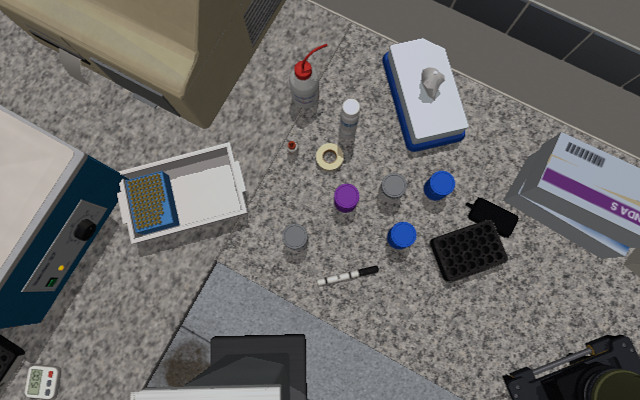

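View pics/wrist0.png

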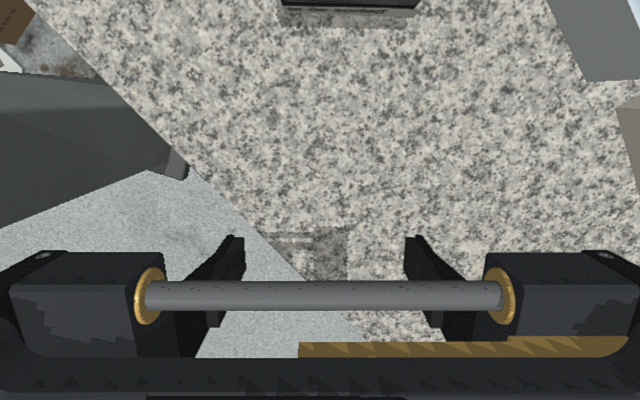

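```bash
cat > h.py <<'E'
import numpy as np,cv2
from cell import env
def plane(cam,uv,z):
    c=env.get_calibration(cam);R=np.array(c["R"]);t=np.array(c["t"])
    d=R.T@np.array([(uv[0]-c["cx"])/c["fx"],(uv[1]-c["cy"])/c["fy"],1]);o=-R.T@t
    return o+d*(z-o[2])/d[2]
def proj(cam,X):
    c=env.get_calibration(cam);p=np.array(c["R"])@np.asarray(X,float)+np.array(c["t"])
    return np.array([c["fx"]*p[0]/p[2]+c["cx"],c["fy"]*p[1]/p[2]+c["cy"]])
def ring(img,cam,c,z,r,s,off,col):
    pts=[(proj(cam,[c[0]+r*np.cos(a),c[1]+r*np.sin(a),z])-off)*s for a in np.linspace(0,2*np.pi,60)]
    cv2.polylines(img,[np.round(pts).astype(int)],True,col,1)
E
python3 - <<'E'
from h import *
for n,p in (("top",[(295,237),(394,187),(346,197),(439,185),(402,235)]),("side",[(356,237),(331,164),(329,192),(340,137),(376,165)])):
    for q in p: print(n,q,np.round(plane(n,q,0.07 if n=="top" else .066),3))
t=cv2.imread("pics/top0.png"); cv2.imwrite("pics/topc.png",cv2.resize(t[130:260,110:260],None,fx=4.5,fy=4.5,interpolation=cv2.INTER_CUBIC))
cv2.imwrite("pics/topj.png",cv2.resize(t[150:270,270:460],None,fx=4,fy=4,interpolation=cv2.INTER_CUBIC))
s=cv2.imread("pics/side0.png");cv2.imwrite("pics/sidej.png",cv2.resize(s[120:400,200:400],None,fx=2.1,fy=2.1,interpolation=cv2.INTER_CUBIC))
E
```

```text
top (295, 237) [ 0.455 -0.202  0.07 ]
top (394, 187) [ 0.554 -0.412  0.07 ]
top (346, 197) [ 0.536 -0.311  0.07 ]
top (439, 185) [ 0.555 -0.506  0.07 ]
top (402, 235) [ 0.453 -0.422  0.07 ]
side (356, 237) [ 0.455 -0.194  0.066]
side (331, 164) [ 0.556 -0.406  0.066]
side (329, 192) [ 0.537 -0.31   0.066]
side (340, 137) [ 0.56  -0.516  0.066]
side (376, 165) [ 0.457 -0.428  0.066]
```

View pics/topc.png

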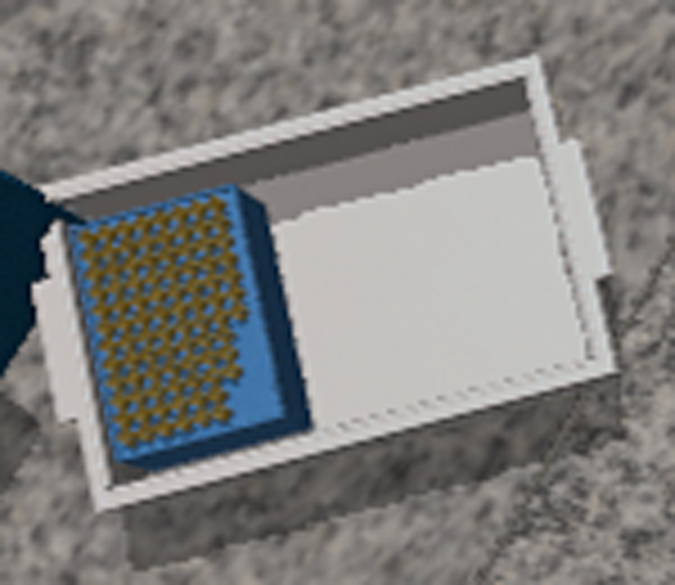

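View pics/topj.png

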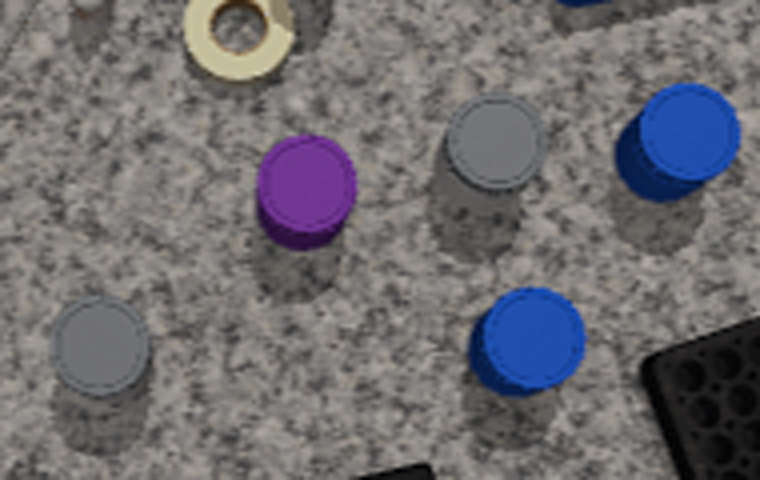

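View pics/sidej.png

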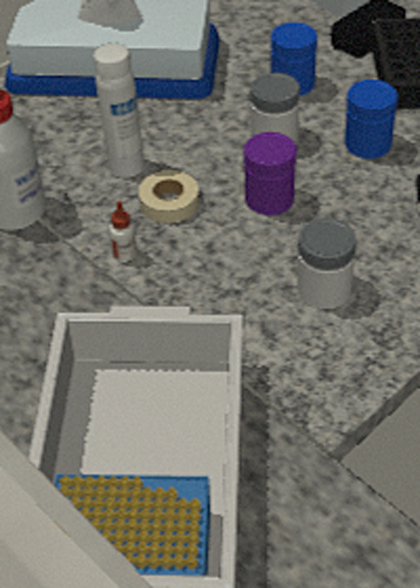

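```bash
python3 - <<'E'
from h import *
from scipy.optimize import least_squares as LS
for n in("top","side"):
  L={"top":[(294.7,236),(393.8,185.1)],"side":[(355.3,235.0),(330.3,161.5)]}[n]
  for q in L: print(n,np.round(plane(n,q,.07),4))
cr=[np.array(p)/4.5+[110,130] for p in [(538,57),(615,372),(100,508)]]
W=[plane("top",p,.06) for p in cr]; print(np.round(W,4)); print(np.linalg.norm(W[0]-W[1]),np.linalg.norm(W[1]-W[2]))
# inner floor box edge etc
sc=[np.array(p)/2.1+[200,120] for p in [(57,315),(241,315)]]
V=[plane("side",p,.06) for p in sc]; print(np.round(V,4),np.linalg.norm(V[0]-V[1]))
# tray fit: corners c0(far-right wall back), c1, c2
def pose(p): 
    c,s=np.cos(p[2]),np.sin(p[2]); x=np.array([c,s]); y=np.array([-s,c]); return np.array(p[:2]),x,y
def f(p):
    C,x,y=pose(p); r=[]
    for sx,sy,uv in ((1,-1,cr[0]),(-1,-1,cr[1]),(-1,1,cr[2])):
        P=C+sx*.081*x+sy*.135*y; r+=list(proj("top",[*P,.06])-uv)
    for sx,sy,uv in ((1,-1,sc[0]),(-1,-1,sc[1])):
        P=C+sx*.081*x+sy*.135*y; r+=list(proj("side",[*P,.06])-uv)
    return r
C0=(W[0]+W[2])[:2]/2; d=(W[0]-W[1])[:2]
s=LS(f,[*C0,np.arctan2(d[1],d[0])]); C,x,y=pose(s.x)
print(C,np.degrees(s.x[2]),np.round(s.fun,2))
# floor inner 250 long; free half: from y=-125 to +21 -> mid -52
fr=C-.052*y; print("free",fr)
t=cv2.imread("pics/top0.png");S=4.5;o=np.array([110,130]);im=cv2.resize(t[130:260,110:260],None,fx=S,fy=S,interpolation=cv2.INTER_CUBIC)
def poly(im,cam,h,z,o,S,cy=0,cx=0):
    P=[C+a*h[0]*x+(cy+b*h[1])*y for a,b in((1,1),(1,-1),(-1,-1),(-1,1))]
    cv2.polylines(im,[np.round([(proj(cam,[*p,z])-o)*S for p in P]).astype(int)],True,(0,0,255),1)
poly(im,"top",(.081,.135),.06,o,S);poly(im,"top",(.071,.073),.004,o,S,cy=-.052)
cv2.imwrite("pics/trayfit.png",im)
s_=cv2.imread("pics/side0.png");o=np.array([200,240]);S=3.5;im2=cv2.resize(s_[240:400,200:400],None,fx=S,fy=S)
poly(im2,"side",(.081,.135),.06,o,S);poly(im2,"side",(.071,.073),.004,o,S,cy=-.052);cv2.imwrite("pics/trayfit2.png",im2)
E
```

```text
top [ 0.4571 -0.2015  0.07  ]
top [ 0.558  -0.4117  0.07  ]
side [ 0.4566 -0.1946  0.07  ]
side [ 0.5587 -0.4098  0.07  ]
[[ 0.6652 -0.0631  0.06  ]
 [ 0.5103 -0.1003  0.06  ]
 [ 0.4535  0.1408  0.06  ]]
0.15927291837254656 0.24776480670675677
[[ 0.6664 -0.058   0.06  ]
 [ 0.5115 -0.0981  0.06  ]] 0.16001040000733696
[0.55769497 0.04605211] 14.370887358434638 [ 0.72 -2.    2.14 -1.18 -7.67  3.91 -0.3  -2.99  0.28 -2.82]
free [ 0.57060125 -0.00432077]
```

View pics/trayfit.png

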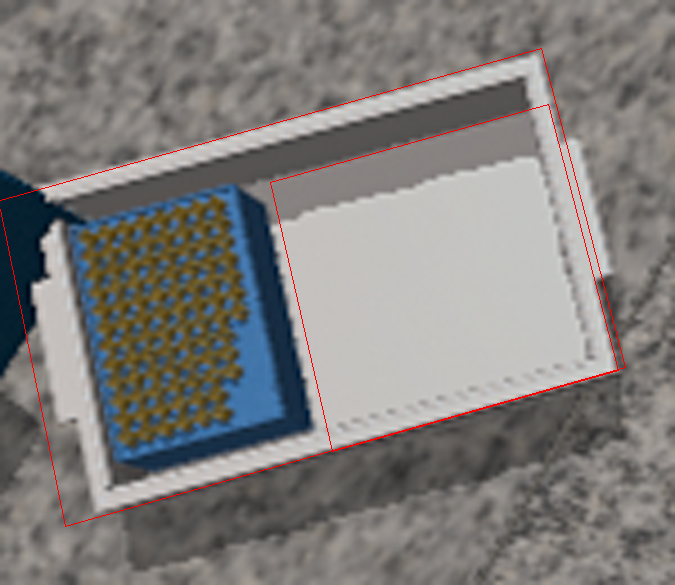

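View pics/trayfit2.png

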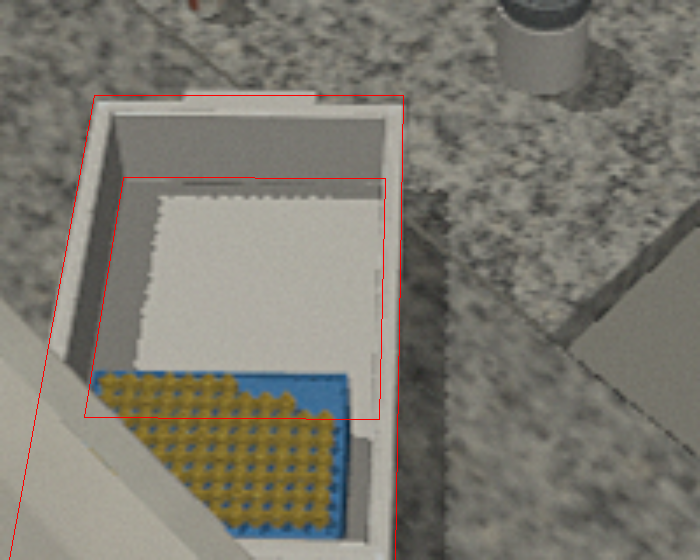

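```bash
python3 - <<'E'
from h import *
from scipy.optimize import least_squares as LS
cr=[np.array(p)/4.5+[110,130] for p in [(540,54),(616,374),(100,511)]]
sc=[np.array(p)/3.5+[200,240] for p in [(92,98),(403,100)]]
def pose(p): 
    c,s=np.cos(p[2]),np.sin(p[2]); x=np.array([c,s]); y=np.array([-s,c]); return np.array(p[:2]),x,y
# p = corner-free midpoint of near end wall outer, length p[3]
def f(p):
    C,x,y=pose(p); r=[]
    for sx,sy,uv in ((1,0,cr[0]),(-1,0,cr[1]),(-1,1,cr[2])):
        P=C+sx*.081*x+sy*p[3]*y; r+=list(proj("top",[*P,.06])-uv)
    for sx,sy,uv in ((1,0,sc[0]),(-1,0,sc[1])):
        P=C+sx*.081*x+sy*p[3]*y; r+=list(proj("side",[*P,.06])-uv)
    return r
s=LS(f,[.588,-.08,.24,.25]); C,x,y=pose(s.x); print(s.x,np.degrees(s.x[2]),np.round(s.fun,2))
for n,p in (("top",(300,345)),("top",(285,265)),):
    q=plane(n,np.array(p)/4.5+[110,130],.004)[:2]; print("box bottom",(q-C)@x,(q-C)@y)
for p in ((240,185),(285,420)):
    q=plane("top",np.array(p)/4.5+[110,130],.06)[:2]; print("box top",(q-C)@x,(q-C)@y)
for p in ((348,375),(220,375)):
    q=plane("side",np.array(p)/3.5+[200,240],.06)[:2]; print("side box top",(q-C)@x,(q-C)@y)
for p in ((535,150),(110,495)): 
    q=plane("top",np.array(p)/4.5+[110,130],.06)[:2]; print("inner",(q-C)@x,(q-C)@y)
print("free", C+y*.083, C+y*.075)
E
```

```text
[ 0.58958356 -0.08195734  0.23818402  0.24890555] 13.646938953576202 [-0.54 -0.7   0.14 -0.7  -0.01 -0.04  0.88 -0.14  0.35  0.31]
box bottom -0.01605403051582368 0.15651524838705913
box bottom 0.025800961905585566 0.1552858336694142
box top 0.05443846105947679 0.15343129612009004
box top -0.062255454422830606 0.1561317974357677
side box top -0.059243646553113816 0.16416506837499045
side box top -0.0010442684935279792 0.16520512069592538
inner 0.03327426450045653 0.012555153829814715
inner -0.07498798534397924 0.24291091475614157
free [ 0.57000068 -0.00130059] [ 0.57188819 -0.00907473]
```

```bash
python3 - <<'E'
from h import *
for n,l in (("top",[("machine corner",(207,127),(0,.1,.2)),("spray top",(350,107),(.1,.14,.18)),("tissue corner nearL",(414,150),(0,.05)),("tissue corner R",(466,140),(0,.05)),("tissue topcorner",(414,137),(.06,.09)),("centrifuge",(122,178),(.0,.1,.2)),("tape",(329,156),(.02,)),("redbottle",(305,62),(.1,.2)),("pen tip",(378,268),(.01,))]),
 ("side",[("machine corner",(195,305),(0,.1)),("spray top",(254,146),(.1,.14,.18)),("spray foot",(260,202),(0,)),("tissue base",(302,163),(0,)),("tissue top",(303,128),(.06,.09)),("centr",(245,400),(.1,.2)),("centr2",(180,325),(.1,.2))])):
  for a,p,zs in l:
    for z in zs: print(n,a,np.round(plane(n,p,z),3))
E
```

```text
top machine corner [0.723 0.002 0.   ]
top machine corner [ 0.689 -0.023  0.1  ]
top machine corner [ 0.655 -0.048  0.2  ]
top spray top [ 0.722 -0.325  0.1  ]
top spray top [ 0.707 -0.322  0.14 ]
top spray top [ 0.692 -0.32   0.18 ]
top tissue corner nearL [ 0.652 -0.473  0.   ]
top tissue corner nearL [ 0.638 -0.463  0.05 ]
top tissue corner R [ 0.672 -0.593  0.   ]
top tissue corner R [ 0.657 -0.577  0.05 ]
top tissue topcorner [ 0.664 -0.463  0.06 ]
top tissue topcorner [ 0.655 -0.457  0.09 ]
top centrifuge [0.608 0.195 0.   ]
top centrifuge [0.585 0.152 0.1  ]
top centrifuge [0.561 0.109 0.2  ]
top tape [ 0.639 -0.279  0.02 ]
top redbottle [ 0.828 -0.233  0.1  ]
top redbottle [ 0.779 -0.236  0.2  ]
top pen tip [ 0.389 -0.376  0.01 ]
side machine corner [ 0.719 -0.01  -0.   ]
side machine corner [0.67  0.056 0.1  ]
side spray top [ 0.73  -0.385  0.1  ]
side spray top [ 0.707 -0.333  0.14 ]
side spray top [ 0.684 -0.28   0.18 ]
side spray foot [ 0.699 -0.313  0.   ]
side tissue base [ 0.647 -0.477  0.   ]
side tissue top [ 0.661 -0.54   0.06 ]
side tissue top [ 0.647 -0.497  0.09 ]
side centr [0.534 0.187 0.1  ]
side centr [0.506 0.233 0.2  ]
side centr2 [0.677 0.097 0.1  ]
side centr2 [0.627 0.157 0.2  ]
```

>>> {"name": "carry_out", "arguments": {
  "targets": [
    [[0, 0, 0], [0, -8.5, 0]],
    [[0, 0, 0], [0, -8.5, 0]],
    [[0, 0, 0], [0, -8.5, 0]],
    [[0, 0, 0], [0, -8.5, 0]],
    [[0, 0, 0], [0, -8.5, 0]],
    [[0, 0, 0], [0, -8.5, 0]],
    [[0, 0, 0], [0, -8.5, 0]],
    [[0, 0, 0], [0, -8.5, 0]],
    [[0, 0, 0], [0, -8.5, 0]],
    [[0, 0, 0], [0, -8.5, 0]]
  ],
  "jaw": 0.95
}}

```text
time_s: 1.45
tool_pos: [0.2098, -0.6152, 0.2226]
tool_rot: [-90.0, 0.0, 14.2]
force: [-0.3, -0.1, 0.1]
grip_width: 0.0824
```

>>> {"name": "carry_out", "arguments": {
  "targets": [
    [[20, 0, 6], [0, 0, 0]],
    [[38, 0, 11], [0, 0, 0]],
    [[38, 0, 11], [0, 0, 0]],
    [[38, 0, 11], [0, 0, 0]],
    [[38, 5, 11], [0, 0, 0]],
    [[38, 5, 11], [0, 0, 0]],
    [[38, 10, 11], [0, 0, 0]],
    [[38, 10, 11], [0, 0, 0]],
    [[38, 10, 11], [0, 0, 0]],
    [[38, 10, 11], [0, 0, 0]],
    [[25, 10, 7], [0, 0, 0]]
  ]
}}

```text
time_s: 2.55
tool_pos: [0.5618, -0.4109, 0.1622]
tool_rot: [-89.9, -0.1, 14.0]
force: [-0.1, 0.8, -0.3]
grip_width: 0.0829
```

```bash
cat >> h.py <<'E'
def wrist_pose(o):
    from scipy.spatial.transform import Rotation as Ro
    T=np.eye(4);T[:3,:3]=Ro.from_euler("xyz",o["tool_rot"],degrees=True).as_matrix();T[:3,3]=o["tool_pos"]; return T
def wplane(o,uv,z):
    c=env.get_calibration("wrist");M=wrist_pose(o)@np.array(c["hand_eye"])
    d=M[:3,:3]@np.array([(uv[0]-c["cx"])/c["fx"],(uv[1]-c["cy"])/c["fy"],1]);p=M[:3,3]
    return p+d*(z-p[2])/d[2]
def wproj(o,X):
    c=env.get_calibration("wrist");M=np.linalg.inv(wrist_pose(o)@np.array(c["hand_eye"]));p=M[:3,:3]@np.asarray(X,float)+M[:3,3]
    return np.array([c["fx"]*p[0]/p[2]+c["cx"],c["fy"]*p[1]/p[2]+c["cy"]])
E
python3 - <<'E'
from h import *
o=env.get_obs();im=env.read_camera("wrist")[:,:,::-1].copy();print(np.round(o["tool_pos"],4),o["tool_rot"],o["force"])
for d in env.outline_of("wrist","jar_a_center"): print(d["p"],d["xy"])
for a in np.linspace(0,6.28,80):
    for z,col in((.07,(0,0,255)),):
        q=wproj(o,[.558+.027*np.cos(a),-.411+.027*np.sin(a),z]);cv2.circle(im,tuple(int(v) for v in q),0,col,-1)
cv2.imwrite("pics/w1.png",im)
E
```

```text
[ 0.5618 -0.4109  0.1622] [-89.94878756  -0.10042891  14.02364688] [-0.05289047  0.76317655 -0.26015852]
```

View pics/w1.png

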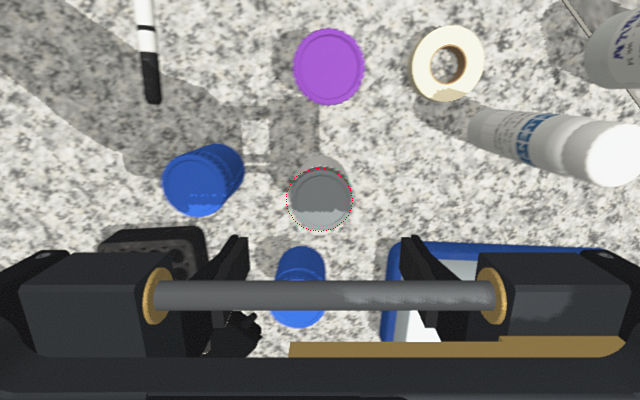

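>>> {"name": "carry_out", "arguments": {
  "targets": [
    [[-3, 25, 1], [0, 0, 0]],
    [[-1, 30, 0], [0, 0, 0]],
    [[0, 30, 0], [0, 0, 0]],
    [[0, 25, 0], [0, 0, 0]],
    [[0, 16, 0], [0, 0, 0]],
    [[0, 10, 0], [0, 0, 0]],
    [[0, 0, 0], [0, 0, 0]]
  ]
}}

```text
time_s: 3.35
tool_pos: [0.5538, -0.4139, 0.0255]
tool_rot: [-89.9, 0.1, 13.8]
force: [-1.1, -0.2, 0.6]
grip_width: 0.0825
```

>>> {"name": "carry_out", "arguments": {
  "targets": [
    [[0, 0, 0], [0, 0, 0]],
    [[0, 0, 0], [0, 0, 0]],
    [[0, 0, 0], [0, 0, 0]],
    [[0, 0, 0], [0, 0, 0]],
    [[0, 0, 0], [0, 0, 0]],
    [[0, 0, 0], [0, 0, 0]]
  ],
  "jaw": 0.4,
  "squeeze": 35
}}

```text
time_s: 3.95
tool_pos: [0.5567, -0.4136, 0.0278]
tool_rot: [-90.1, -0.2, 13.9]
force: [3.8, 1.0, 2.7]
grip_width: 0.0534
```

>>> {"name": "carry_out", "arguments": {
  "targets": [
    [[0, -10, 0], [0, 0, 0]],
    [[0, -15, 0], [0, 0, 0]],
    [[0, -15, 0], [0, 0, 0]],
    [[0, -10, 0], [0, 0, 0]],
    [[0, 0, 0], [0, 0, 0]],
    [[0, 0, 0], [0, 0, 0]],
    [[0, 0, 0], [0, 0, 0]],
    [[0, 0, 0], [0, 0, 0]],
    [[0, 0, 0], [0, 0, 0]]
  ]
}}

```text
time_s: 4.85
tool_pos: [0.5544, -0.4136, 0.0758]
tool_rot: [-90.0, 0.0, 13.8]
force: [-0.5, 0.0, -5.4]
grip_width: 0.0533
```

```bash
python3 - <<'E'
from h import *
F=[]
for i in range(3):
    o=env.get_obs();F.append(o["force"]);print(np.round(o["tool_pos"],4),np.round(o["force"],2),o["grip_width"])
    im=env.read_camera("wrist" if i else "top"); 
    cv2.imwrite(f"pics/lb{i}.png",im[:,:,::-1])
E
```

```text
[ 0.5544 -0.4136  0.0758] [-0.48  0.05 -5.43] 0.05326583838678512
[ 0.5545 -0.4137  0.076 ] [-0.1   0.14 -5.97] 0.05345241067035079
[ 0.5545 -0.4137  0.0761] [-0.91  0.25 -4.85] 0.053455971113771386
```

View pics/lb2.png

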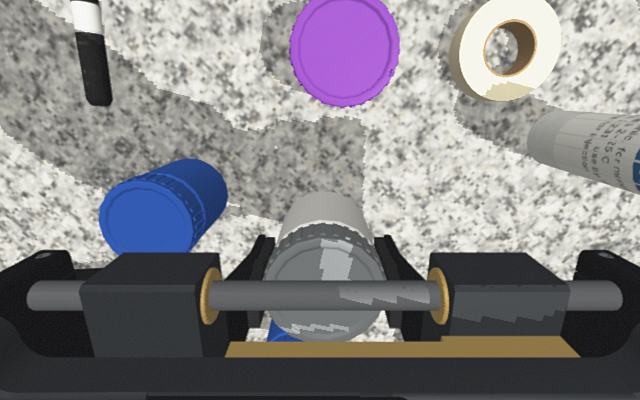

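>>> {"name": "carry_out", "arguments": {
  "targets": [
    [[0, 10, 0], [0, 0, 0]],
    [[0, 15, 0], [0, 0, 0]],
    [[0, 13, 0], [0, 0, 0]],
    [[0, 7, 0], [0, 0, 0]],
    [[0, 4, 0], [0, 0, 0]],
    [[0, 0, 0], [0, 0, 0]],
    [[0, 0, 0], [0, 0, 0]]
  ]
}}

```text
time_s: 5.7
tool_pos: [0.5547, -0.4139, 0.0277]
tool_rot: [-90.0, 0.0, 13.8]
force: [-1.8, 1.6, -1.9]
grip_width: 0.0534
```

>>> {"name": "carry_out", "arguments": {
  "targets": [
    [[0, 0, 0], [0, 0, 0]],
    [[0, 0, 0], [0, 0, 0]],
    [[0, 0, 0], [0, 0, 0]],
    [[0, 0, 0], [0, 0, 0]],
    [[0, 0, 0], [0, 0, 0]],
    [[0, -15, 0], [0, 0, 0]],
    [[0, -30, 0], [0, 0, 0]],
    [[0, -40, 0], [0, 0, 0]],
    [[0, -40, 0], [0, 0, 0]]
  ],
  "jaw": 0.95
}}

```text
time_s: 6.6
tool_pos: [0.5546, -0.4137, 0.1548]
tool_rot: [-90.0, -0.0, 13.9]
force: [0.5, -0.2, -0.3]
grip_width: 0.0831
```

```bash
python3 - <<'E'
from h import *
o=env.get_obs();print(np.round(o["tool_pos"],4),np.round(o["tool_rot"],2),np.round(o["force"],2),o["grip_width"],o["time_s"])
im=env.read_camera("wrist"); cv2.imwrite("pics/w2.png",im[:,:,::-1])
E
```

```text
[ 0.5546 -0.4137  0.1548] [-9.001e+01 -1.000e-02  1.385e+01] [ 0.54 -0.18 -0.26] 0.08311417944169139 6.6
```

View pics/w2.png

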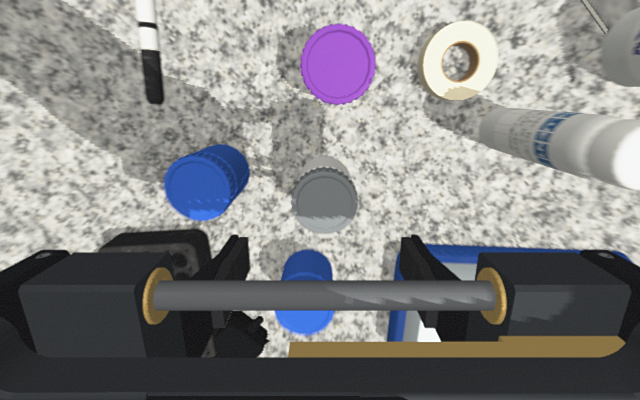

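>>> {"name": "carry_out", "arguments": {
  "targets": [
    [[-4, 0, 20], [0, 0, 0]],
    [[-6, 0, 34], [0, 0, 0]],
    [[-7, 0, 40], [0, 0, 0]],
    [[-8, 0, 43], [0, 0, 0]],
    [[-8, 0, 43], [0, 0, 0]],
    [[-6, 0, 33], [0, 0, 0]],
    [[-4, 0, 20], [0, 0, 0]],
    [[0, 0, 0], [0, 0, 0]]
  ]
}}

```text
time_s: 7.45
tool_pos: [0.457, -0.1951, 0.1538]
tool_rot: [-90.1, -0.0, 14.1]
force: [0.4, -0.3, -0.3]
grip_width: 0.083
```

```bash
python3 - <<'E'
from h import *
o=env.get_obs();print(np.round(o["tool_pos"],4),np.round(o["tool_rot"],2),np.round(o["force"],2),o["grip_width"],o["time_s"])
im=env.read_camera("wrist")[:,:,::-1].copy()
for a in np.linspace(0,6.28,80):
    q=wproj(o,[.457+.027*np.cos(a),-.198+.027*np.sin(a),.07]);cv2.circle(im,tuple(int(v) for v in q),0,(0,0,255),-1)
cv2.imwrite("pics/w3.png",im)
ob=dict(tool_pos=[.5546,-.4137,.1548],tool_rot=[-90,0,13.85]);print("b",wplane(ob,(325,202),.07))
E
```

```text
[ 0.457  -0.1951  0.1538] [-9.010e+01 -1.000e-02  1.408e+01] [ 0.38 -0.31 -0.27] 0.08302089877983465 7.45
b [ 0.55483535 -0.41166847  0.07      ]
```

View pics/w3.png

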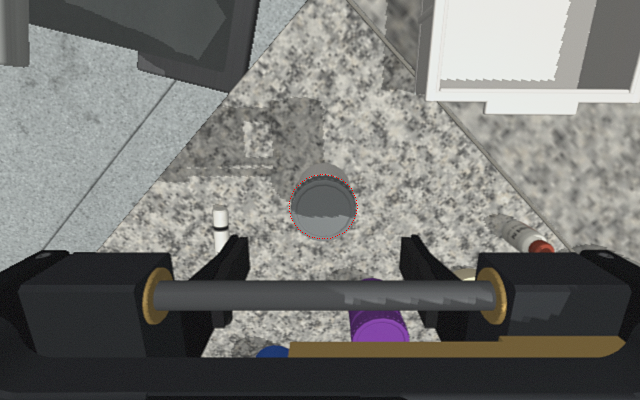

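>>> {"name": "carry_out", "arguments": {
  "targets": [
    [[-1, 25, -3], [0, 0, 0]],
    [[0, 30, 0], [0, 0, 0]],
    [[0, 30, 0], [0, 0, 0]],
    [[0, 22, 0], [0, 0, 0]],
    [[0, 13, 0], [0, 0, 0]],
    [[0, 7, 0], [0, 0, 0]],
    [[0, 0, 0], [0, 0, 0]]
  ]
}}

```text
time_s: 8.2
tool_pos: [0.457, -0.2015, 0.0252]
tool_rot: [-90.0, 0.0, 13.8]
force: [-0.7, 0.3, 0.6]
grip_width: 0.0825
```

>>> {"name": "carry_out", "arguments": {
  "targets": [
    [[0, 0, 0], [0, 0, 0]],
    [[0, 0, 0], [0, 0, 0]],
    [[0, 0, 0], [0, 0, 0]],
    [[0, 0, 0], [0, 0, 0]],
    [[0, 0, 0], [0, 0, 0]],
    [[0, 0, 0], [0, 0, 0]]
  ],
  "jaw": 0.4
}}

```text
time_s: 8.8
tool_pos: [0.4573, -0.2013, 0.026]
tool_rot: [-90.0, -0.0, 13.8]
force: [-0.0, 0.8, 3.3]
grip_width: 0.0534
```

>>> {"name": "carry_out", "arguments": {
  "targets": [
    [[0, -10, 0], [0, 0, 0]],
    [[0, -15, 0], [0, 0, 0]],
    [[0, -10, 0], [0, 0, 0]],
    [[0, -5, 0], [0, 0, 0]],
    [[0, 0, 0], [0, 0, 0]],
    [[0, 0, 0], [0, 0, 0]],
    [[0, 0, 0], [0, 0, 0]],
    [[0, 0, 0], [0, 0, 0]]
  ]
}}

```text
time_s: 9.6
tool_pos: [0.4566, -0.2009, 0.065]
tool_rot: [-90.0, 0.0, 13.8]
force: [-0.0, 0.8, -2.1]
grip_width: 0.0535
```

>>> {"name": "carry_out", "arguments": {
  "targets": [
    [[0, 10, 0], [0, 0, 0]],
    [[0, 14, 0], [0, 0, 0]],
    [[0, 9, 0], [0, 0, 0]],
    [[0, 6, 0], [0, 0, 0]],
    [[0, 0, 0], [0, 0, 0]],
    [[0, 0, 0], [0, 0, 0]]
  ]
}}

```text
time_s: 10.2
tool_pos: [0.4569, -0.201, 0.0261]
tool_rot: [-90.0, 0.0, 13.8]
force: [-0.7, -0.4, -1.7]
grip_width: 0.0536
```

>>> {"name": "carry_out", "arguments": {
  "targets": [
    [[0, 0, 0], [0, 0, 0]],
    [[0, 0, 0], [0, 0, 0]],
    [[0, 0, 0], [0, 0, 0]],
    [[0, 0, 0], [0, 0, 0]],
    [[0, 0, 0], [0, 0, 0]],
    [[0, -15, 0], [0, 0, 0]],
    [[0, -30, 0], [0, 0, 0]],
    [[0, -40, 0], [0, 0, 0]],
    [[0, -40, 0], [0, 0, 0]],
    [[0, 0, 0], [0, 0, 0]]
  ],
  "jaw": 0.95
}}

```text
time_s: 11.2
tool_pos: [0.4607, -0.2025, 0.1573]
tool_rot: [-90.4, -0.4, 13.8]
force: [0.7, -0.3, -0.9]
grip_width: 0.0828
```

>>> {"name": "carry_out", "arguments": {
  "targets": [
    [[4, 0, -20], [0, 0, 0]],
    [[7, 0, -33], [0, 0, 0]],
    [[8, 0, -40], [0, 0, 0]],
    [[8, 0, -42], [0, 0, 0]],
    [[8, 0, -40], [0, 0, 0]],
    [[6, 0, -33], [0, 0, 0]],
    [[4, 0, -20], [0, 0, 0]],
    [[0, 0, 0], [0, 0, 0]]
  ]
}}

```text
time_s: 12.0
tool_pos: [0.5546, -0.4149, 0.1496]
tool_rot: [-90.0, 0.1, 13.6]
force: [-0.2, -0.2, -0.7]
grip_width: 0.0825
```

```bash
python3 - <<'E'
from h import *
o=env.get_obs();print(np.round(o["tool_pos"],4),np.round(o["tool_rot"],2),np.round(o["force"],2),o["grip_width"],o["time_s"])
im=env.read_camera("wrist")[:,:,::-1].copy()
c=[.555,-.4117]
for a in np.linspace(0,6.28,80):
    q=wproj(o,[c[0]+.027*np.cos(a),c[1]+.027*np.sin(a),.07]);cv2.circle(im,tuple(int(v) for v in q),0,(0,0,255),-1)
cv2.imwrite("pics/w4.png",cv2.resize(im[140:260,240:400],None,fx=4,fy=4))
d=np.array(c)-o["tool_pos"][:2];y=np.radians(o["tool_rot"][2]);print("x",d@[np.cos(y),np.sin(y)],"z",d@[-np.sin(y),np.cos(y)])
E
```

```text
[ 0.5546 -0.4149  0.1496] [-8.998e+01  6.000e-02  1.363e+01] [-0.23 -0.2  -0.71] 0.08251048542177514 12.0
x 0.001107243635708796 z 0.002978641553880609
```

View pics/w4.png

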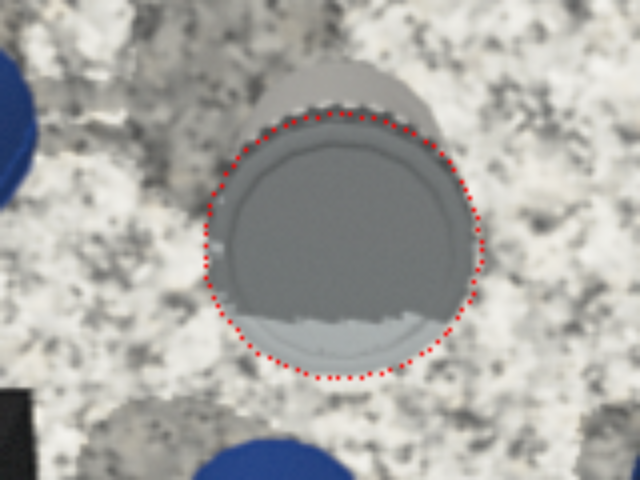

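>>> {"name": "carry_out", "arguments": {
  "targets": [
    [[1, 25, 3], [0, 0, 0]],
    [[0, 30, 0], [0, 0, 0]],
    [[0, 30, 0], [0, 0, 0]],
    [[0, 20, 0], [0, 0, 0]],
    [[0, 12, 0], [0, 0, 0]],
    [[0, 7, 0], [0, 0, 0]],
    [[0, 0, 0], [0, 0, 0]]
  ]
}}

```text
time_s: 12.75
tool_pos: [0.5553, -0.4077, 0.0273]
tool_rot: [-90.0, 0.0, 13.9]
force: [0.2, 0.2, 0.9]
grip_width: 0.0825
```

>>> {"name": "carry_out", "arguments": {
  "targets": [
    [[0, 0, 0], [0, 0, 0]],
    [[0, 0, 0], [0, 0, 0]],
    [[0, 0, 0], [0, 0, 0]],
    [[0, 0, 0], [0, 0, 0]],
    [[0, 0, 0], [0, 0, 0]],
    [[0, 0, 0], [0, 0, 0]]
  ],
  "jaw": 0.4
}}

```text
time_s: 13.35
tool_pos: [0.5544, -0.4092, 0.0281]
tool_rot: [-90.0, 0.1, 13.8]
force: [-4.5, 0.1, 5.9]
grip_width: 0.0534
```

>>> {"name": "carry_out", "arguments": {
  "targets": [
    [[0, -10, 0], [0, 0, 0]],
    [[0, -25, 0], [0, 0, 0]],
    [[0, -30, 0], [0, 0, 0]],
    [[0, -30, 0], [0, 0, 0]],
    [[0, -20, 0], [0, 0, 0]],
    [[0, -10, 0], [0, 0, 0]],
    [[0, 0, 0], [0, 0, 0]],
    [[0, 0, 0], [0, 0, 0]],
    [[0, 0, 0], [0, 0, 0]]
  ]
}}

```text
time_s: 14.25
tool_pos: [0.5545, -0.4078, 0.1503]
tool_rot: [-89.8, 0.1, 13.9]
force: [-0.9, 0.7, -5.3]
grip_width: 0.0535
```

>>> {"name": "carry_out", "arguments": {
  "targets": [
    [[6, 0, 20], [0, 0, 0]],
    [[10, 0, 34], [0, 0, 0]],
    [[12, 0, 42], [0, 0, 0]],
    [[12, 0, 44], [0, 0, 0]],
    [[12, 0, 44], [0, 0, 0]],
    [[12, 0, 44], [0, 0, 0]],
    [[12, 0, 44], [0, 0, 0]],
    [[12, 0, 42], [0, 0, 0]],
    [[10, 0, 34], [0, 0, 0]],
    [[8, 0, 26], [0, 0, 0]],
    [[6, 0, 20], [0, 0, 0]],
    [[0, 0, 0], [0, 0, 0]]
  ]
}}

```text
time_s: 15.45
tool_pos: [0.5692, 0.0062, 0.1518]
tool_rot: [-89.8, 0.0, 14.2]
force: [0.2, 0.1, -5.8]
grip_width: 0.0536
```

```bash
python3 - <<'E'
from h import *
o=env.get_obs();print(np.round(o["tool_pos"],4),np.round(o["tool_rot"],2),np.round(o["force"],2),o["grip_width"],o["time_s"])
im=env.read_camera("wrist")[:,:,::-1].copy()
cv2.imwrite("pics/w5.png",im)
t=env.read_camera("side")[:,:,::-1]; cv2.imwrite("pics/s5.png",t)
E
```

```text
[0.5692 0.0062 0.1518] [-8.982e+01  2.000e-02  1.423e+01] [ 0.23  0.12 -5.83] 0.053612217662278375 15.45
```

View pics/w5.png

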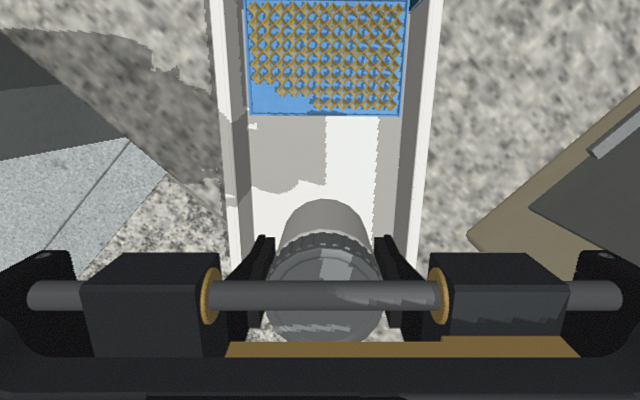

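View pics/s5.png

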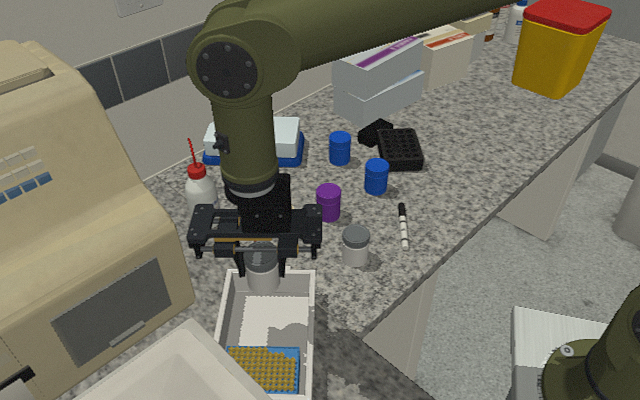

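```bash
python3 - <<'E'
from h import *
o=dict(tool_pos=[.5692,.0062,.1518],tool_rot=[-89.9,0,14.1])
th=np.radians(14.1);x=np.array([np.cos(th),np.sin(th)]);y=np.array([-x[1],x[0]])
for n,p,z in(("rim L outer",(226,230),.06),("rim L outer top",(210,40),.06),("rim R outer",(418,200),.06),("rim R outer top",(441,20),.06),("box front top",(325,115),.058)):
    q=wplane(o,p,z)[:2];d=q-np.array([.5692,.0062]);print(n,np.round(q,4),np.round([d@x,d@y],4))
d=np.array([.570,-.0013])-np.array([.5692,.0062]);print(d@x,d@y)
E
```

```text
rim L outer [ 0.4952 -0.0381] [-0.0826 -0.0249]
rim L outer top [0.461  0.1035] [-0.0812  0.1207]
rim R outer [0.6433 0.0265] [0.0768 0.0016]
rim R outer top [0.616  0.1557] [0.0818 0.1336]
box front top [0.553  0.0732] [0.0007 0.0689]
-0.0010512149761674565 -0.007468932124064397
```

>>> {"name": "carry_out", "arguments": {
  "targets": [
    [[0, 15, -4], [0, 0, 0]],
    [[0, 30, 0], [0, 0, 0]],
    [[0, 30, 0], [0, 0, 0]],
    [[0, 22, 0], [0, 0, 0]],
    [[0, 12, 0], [0, 0, 0]],
    [[0, 7, 0], [0, 0, 0]],
    [[0, 3, 0], [0, 0, 0]],
    [[0, 0, 0], [0, 0, 0]],
    [[0, 0, 0], [0, 0, 0]]
  ]
}}

```text
time_s: 16.45
tool_pos: [0.5719, -0.0031, 0.0346]
tool_rot: [-90.0, -0.1, 13.8]
force: [1.0, 0.1, -5.2]
grip_width: 0.0533
```

>>> {"name": "carry_out", "arguments": {
  "targets": [
    [[0, 1, 0], [0, 0, 0]],
    [[0, 1, 0], [0, 0, 0]],
    [[0, 0, 0], [0, 0, 0]],
    [[0, 0, 0], [0, 0, 0]]
  ]
}}

```text
time_s: 16.85
tool_pos: [0.5716, -0.0031, 0.0325]
tool_rot: [-90.0, -0.1, 13.8]
force: [-0.9, -0.5, 0.5]
grip_width: 0.0531
```

>>> {"name": "carry_out", "arguments": {
  "targets": [
    [[0, 0, 0], [0, 0, 0]],
    [[0, 0, 0], [0, 0, 0]],
    [[0, 0, 0], [0, 0, 0]],
    [[0, 0, 0], [0, 0, 0]],
    [[0, 0, 0], [0, 0, 0]],
    [[0, -10, 0], [0, 0, 0]],
    [[0, -25, 0], [0, 0, 0]],
    [[0, -35, 0], [0, 0, 0]],
    [[0, -35, 0], [0, 0, 0]],
    [[0, -25, 0], [0, 0, 0]],
    [[0, -10, 0], [0, 0, 0]],
    [[0, 0, 0], [0, 0, 0]]
  ],
  "jaw": 0.85
}}

```text
time_s: 18.05
tool_pos: [0.5719, -0.003, 0.1732]
tool_rot: [-90.1, -0.2, 13.8]
force: [0.1, 0.3, -0.4]
grip_width: 0.0736
```

```bash
python3 - <<'E'
from h import *
o=env.get_obs();print(np.round(o["tool_pos"],4),np.round(o["tool_rot"],2),np.round(o["force"],2),o["grip_width"],o["time_s"])
im=env.read_camera("wrist")[:,:,::-1].copy()
cv2.imwrite("pics/w6.png",im)
c=[.571,-.0035]
for a in np.linspace(0,6.28,80):
    q=wproj(o,[c[0]+.027*np.cos(a),c[1]+.027*np.sin(a),.074]);cv2.circle(im,tuple(int(v) for v in q),0,(0,0,255),-1)
cv2.imwrite("pics/w6c.png",cv2.resize(im[100:300,200:440],None,fx=3,fy=3))
E
```

```text
[ 0.5719 -0.003   0.1732] [-90.08  -0.17  13.84] [ 0.1   0.32 -0.39] 0.07357083110802783 18.05
```

View pics/w6c.png

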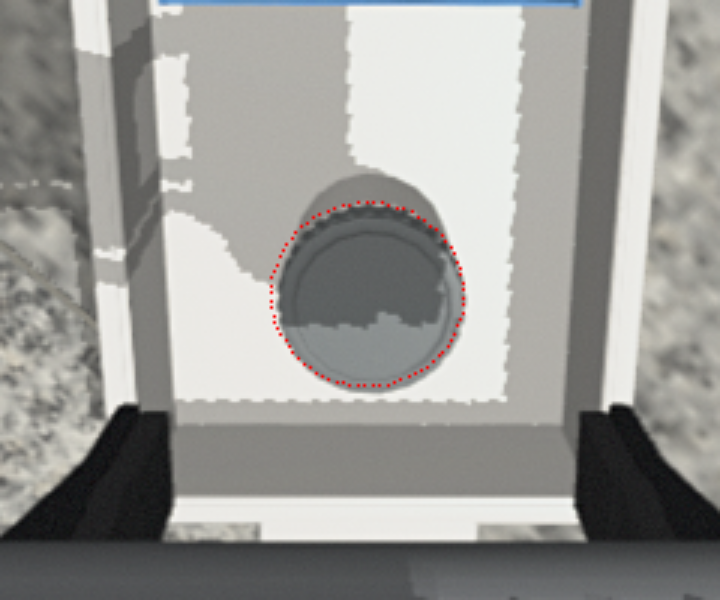

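>>> {"name": "carry_out", "arguments": {
  "targets": [
    [[-12, 0, -12], [0, 0, 0]],
    [[-24, 0, -25], [0, 0, 0]],
    [[-30, 0, -31], [0, 0, 0]],
    [[-30, 0, -31], [0, 0, 0]],
    [[-30, 5, -31], [0, 0, 0]],
    [[-20, 10, -20], [0, 0, 0]],
    [[-12, 5, -12], [0, 0, 0]],
    [[0, 0, 0], [0, 0, 0]]
  ],
  "jaw": 0.95
}}

```text
time_s: 18.9
tool_pos: [0.4529, -0.2003, 0.1488]
tool_rot: [-89.9, 0.3, 13.5]
force: [0.5, 0.7, -0.2]
grip_width: 0.0828
```

```bash
python3 - <<'E'
from h import *
o=env.get_obs();print(np.round(o["tool_pos"],4),np.round(o["tool_rot"],2),np.round(o["force"],2),o["grip_width"],o["time_s"])
im=env.read_camera("wrist")[:,:,::-1].copy()
c=[.457,-.199]
for a in np.linspace(0,6.28,80):
    q=wproj(o,[c[0]+.027*np.cos(a),c[1]+.027*np.sin(a),.07]);cv2.circle(im,tuple(int(v) for v in q),0,(0,0,255),-1)
cv2.imwrite("pics/w7c.png",cv2.resize(im[140:280,240:400],None,fx=4,fy=4))
d=np.array(c)-o["tool_pos"][:2];y=np.radians(o["tool_rot"][2]);print("x",d@[np.cos(y),np.sin(y)],"z",d@[-np.sin(y),np.cos(y)])
t=env.read_camera("top")[:,:,::-1].copy(); cv2.imwrite("pics/t7.png",t)
E
```

```text
[ 0.4529 -0.2003  0.1488] [-89.85   0.26  13.53] [ 0.53  0.71 -0.24] 0.08279416427795214 18.9
x 0.004260826563843793 z 0.0003080324485893721
```

View pics/w7c.png

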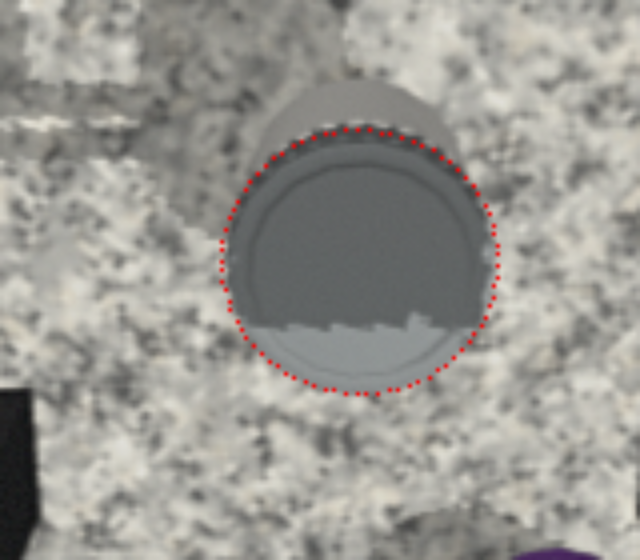

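View pics/t7.png

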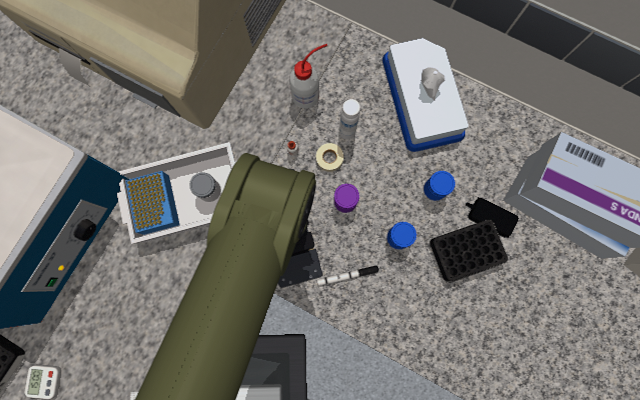

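>>> {"name": "carry_out", "arguments": {
  "targets": [
    [[3, 25, 0], [0, 0, 0]],
    [[0, 30, 0], [0, 0, 0]],
    [[0, 28, 0], [0, 0, 0]],
    [[0, 20, 0], [0, 0, 0]],
    [[0, 12, 0], [0, 0, 0]],
    [[0, 7, 0], [0, 0, 0]],
    [[0, 0, 0], [0, 0, 0]],
    [[0, 0, 0], [0, 0, 0]]
  ]
}}

```text
time_s: 19.8
tool_pos: [0.4601, -0.1974, 0.0304]
tool_rot: [-90.1, -0.1, 13.9]
force: [-0.2, -0.3, 1.4]
grip_width: 0.0825
```

>>> {"name": "carry_out", "arguments": {
  "targets": [
    [[0, 0, 0], [0, 0, 0]],
    [[0, 0, 0], [0, 0, 0]],
    [[0, 0, 0], [0, 0, 0]],
    [[0, 0, 0], [0, 0, 0]],
    [[0, 0, 0], [0, 0, 0]],
    [[0, 0, 0], [0, 0, 0]]
  ],
  "jaw": 0.4
}}

```text
time_s: 20.4
tool_pos: [0.4586, -0.1977, 0.0297]
tool_rot: [-90.0, 0.1, 13.8]
force: [-2.4, 0.3, 3.0]
grip_width: 0.0536
```

>>> {"name": "carry_out", "arguments": {
  "targets": [
    [[0, -10, 0], [0, 0, 0]],
    [[0, -25, 0], [0, 0, 0]],
    [[0, -35, 0], [0, 0, 0]],
    [[0, -35, 0], [0, 0, 0]],
    [[0, -25, 0], [0, 0, 0]],
    [[0, -20, 0], [0, 0, 0]],
    [[0, -10, 0], [0, 0, 0]],
    [[0, 0, 0], [0, 0, 0]],
    [[0, 0, 0], [0, 0, 0]],
    [[0, 0, 0], [0, 0, 0]]
  ]
}}

```text
time_s: 21.4
tool_pos: [0.4583, -0.1971, 0.1881]
tool_rot: [-89.9, 0.1, 13.8]
force: [-0.4, -0.4, -1.7]
grip_width: 0.0538
```

```bash
python3 - <<'E'
from h import *
for i in range(3):
    o=env.get_obs();print(np.round(o["tool_pos"],4),np.round(o["tool_rot"],2),np.round(o["force"],2),o["grip_width"],o["time_s"])
    im=env.read_camera("wrist")[:,:,::-1].copy()
cv2.imwrite("pics/w8.png",im)
# ring for jar assumed centred at tool, foot lifted
T=wrist_pose(o)
for off,col in((0,(0,0,255)),):
  for a in np.linspace(0,6.28,120):
    p=T@np.array([.027*np.cos(a),-.019+.049-.07-.0025,.027*np.sin(a)+off,1]); q=wproj(o,p[:3]);cv2.circle(im,tuple(int(v) for v in q),0,col,-1)
cv2.imwrite("pics/w8c.png",cv2.resize(im[180:360,230:420],None,fx=3.3,fy=3.3))
E
```

```text
[ 0.4583 -0.1971  0.1881] [-89.9    0.11  13.84] [-0.38 -0.38 -1.69] 0.05378472333747848 21.4
[ 0.4584 -0.1971  0.1882] [-89.9    0.1   13.85] [-0.51  0.08 -3.47] 0.05352922439085365 21.45
[ 0.4585 -0.1971  0.1883] [-89.91   0.09  13.84] [ 0.87 -0.31 -2.25] 0.0532999145346668 21.5
```

View pics/w8c.png

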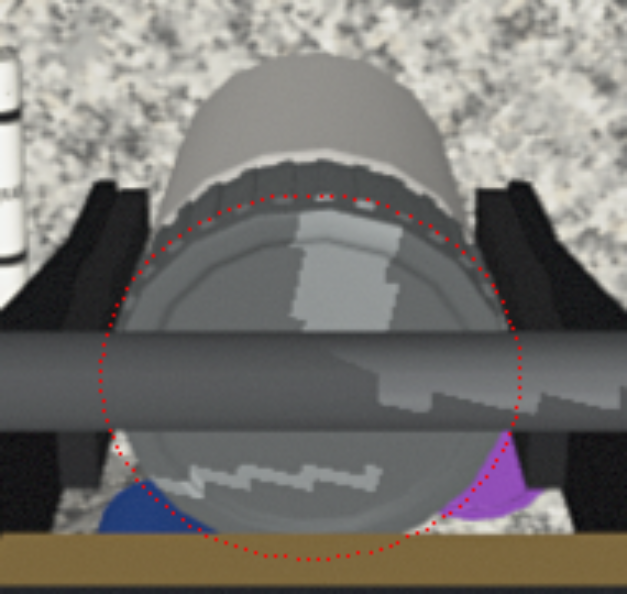

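>>> {"name": "carry_out", "arguments": {
  "targets": [
    [[12, 0, 13], [0, 0, 0]],
    [[24, 0, 24], [0, 0, 0]],
    [[30, 0, 31], [0, 0, 0]],
    [[30, 0, 31], [0, 0, 0]],
    [[28, 0, 29], [0, 0, 0]],
    [[20, 0, 20], [0, 0, 0]],
    [[12, 0, 12], [0, 0, 0]],
    [[0, 0, 0], [0, 0, 0]],
    [[0, 0, 0], [0, 0, 0]],
    [[0, 0, 0], [0, 0, 0]]
  ]
}}

```text
time_s: 22.55
tool_pos: [0.5718, -0.0065, 0.1891]
tool_rot: [-90.0, 0.1, 13.7]
force: [-0.6, 0.4, -2.3]
grip_width: 0.0535
```

```bash
python3 - <<'E'
from h import *
for i,n in enumerate(("wrist","side","top")):
    o=env.get_obs();print(np.round(o["tool_pos"],4),np.round(o["tool_rot"],2),np.round(o["force"],2),o["time_s"])
    im=env.read_camera(n)[:,:,::-1].copy(); cv2.imwrite(f"pics/{n}9.png",im)
    if n=="side": cv2.imwrite("pics/side9c.png",cv2.resize(im[190:350,190:350],None,fx=3.7,fy=3.7))
E
```

```text
[ 0.5718 -0.0065  0.1891] [-9.004e+01  7.000e-02  1.373e+01] [-0.63  0.37 -2.27] 22.55
[ 0.5719 -0.0066  0.1893] [-9.005e+01  5.000e-02  1.370e+01] [ 0.05  0.29 -1.82] 22.6
[ 0.572  -0.0064  0.1894] [-9.004e+01  4.000e-02  1.371e+01] [-0.03 -0.55 -1.54] 22.65
```

View pics/side9c.png

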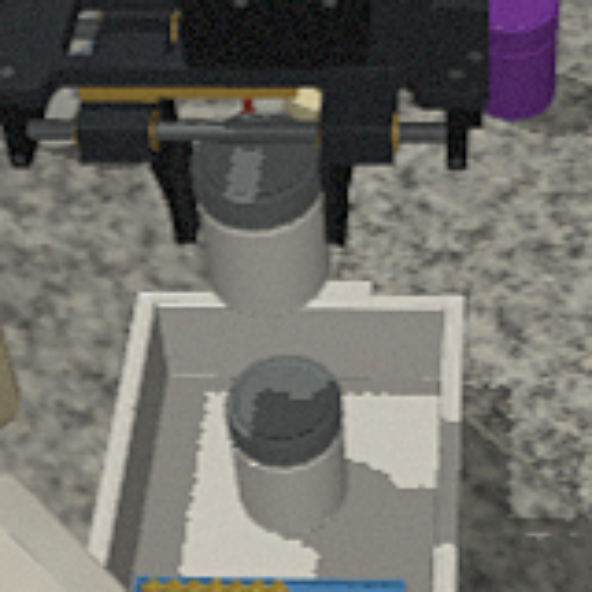

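View pics/wrist9.png

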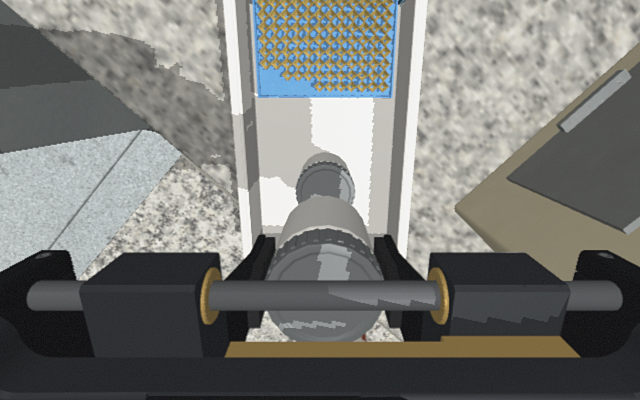

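```bash
python3 - <<'E'
from h import *
o=dict(tool_pos=[.572,-.0065,.1893],tool_rot=[-90.04,.05,13.72])
im=cv2.imread("pics/side9.png");S=3.7;off=np.array([190,190]);c=cv2.resize(im[190:350,190:350],None,fx=S,fy=S)
H=[.572,-.0065];B=[.5721,-.0044]
ring(c,"side",H,.1598,.027,S,off-0.0,(0,0,255));ring(c,"side",H,.2298,.027,S,off,(0,0,255))
ring(c,"side",B,.074,.027,S,off,(0,255,0));ring(c,"side",B,.004,.027,S,off,(0,255,0))
w=cv2.imread("pics/wrist9.png")
for P,z,col in((B,.074,(0,255,0)),(H,.1598,(0,0,255)),(H,.2298,(0,0,255))):
  for a in np.linspace(0,6.28,100):
    q=wproj(o,[P[0]+.027*np.cos(a),P[1]+.027*np.sin(a),z]);cv2.circle(w,tuple(int(round(v)) for v in q),0,col,-1)
w=cv2.resize(w[130:350,240:410],(464,600))
cv2.imwrite("pics/s10.png",c);cv2.imwrite("pics/w10.png",w)
E
```

```text
(no output)
```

View pics/s10.png

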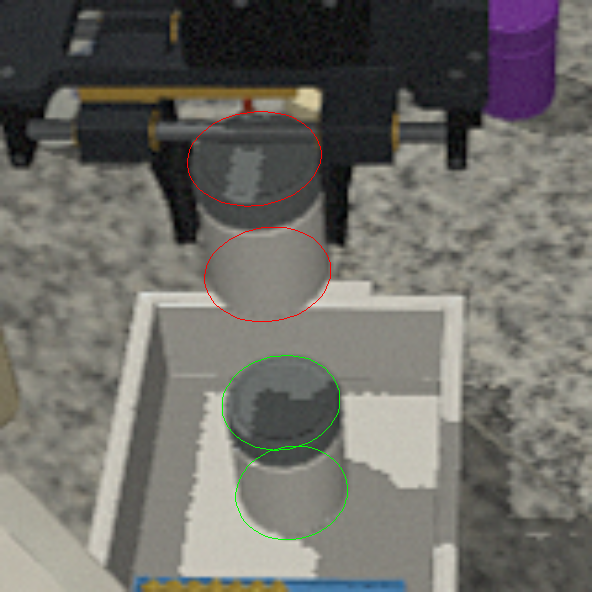

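View pics/w10.png

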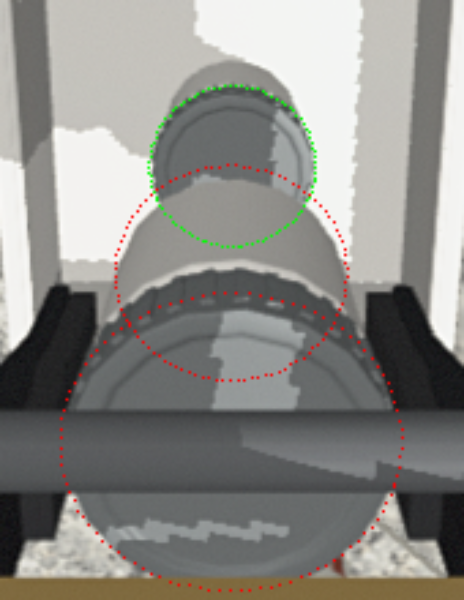

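```bash
python3 - <<'E'
from h import *
o=dict(tool_pos=[.572,-.0065,.1893],tool_rot=[-90.04,.05,13.72])
H=np.array([.572,-.0065]);B=np.array([.5721,-.0044])
w=cv2.imread("pics/wrist9.png")
def top(P,z,r=.027):
    pts=np.array([wproj(o,[P[0]+r*np.cos(a),P[1]+r*np.sin(a),z]) for a in np.linspace(0,6.28,200)]); i=pts[:,1].argmin(); return np.round(pts[i],1)
print("b foot",top(B,.004),"b lid",top(B,.074),"held foot r27",top(H,.1598),"r25",top(H,.1598,.025),"z+3",top(H,.1628), "held lid",top(H,.2298),"lid r25",top(H,.2298,.025), "lidbottom",top(H,.2298-.02))
# vertical profiles along col 322
g=cv2.cvtColor(w,cv2.COLOR_BGR2GRAY)
for c in(318,325): print(c,[(r,int(g[r,c])) for r in range(146,260)])
E
```

```text
b foot [325.1 149. ] b lid [325.3 161.2] held foot r27 [324.7 190.5] r25 [324.7 193.6] z+3 [324.7 191.8] held lid [325.  237.1] lid r25 [324.9 241.6] lidbottom [324.9 219.6]
318 [(146, 245), (147, 199), (148, 190), (149, 195), (150, 193), (151, 195), (152, 193), (153, 170), (154, 147), (155, 145), (156, 148), (157, 148), (158, 149), (159, 150), (160, 145), (161, 123), (162, 89), (163, 79), (164, 101), (165, 94), (166, 114), (167, 111), (168, 110), (169, 108), (170, 92), (171, 96), (172, 108), (173, 108), (174, 107), (175, 107), (176, 107), (177, 108), (178, 107), (179, 106), (180, 104), (181, 106), (182, 107), (183, 107), (184, 107), (185, 106), (186, 107), (187, 106), (188, 106), (189, 107), (190, 107), (191, 105), (192, 107), (193, 104), (194, 115), (195, 161), (196, 157), (197, 148), (198, 146), (199, 147), (200, 149), (201, 148), (202, 145), (203, 146), (204, 149), (205, 149), (206, 147), (207, 147), (208, 149), (209, 149), (210, 147), (211, 149), (212, 149), (213, 148), (214, 148), (215, 150), (216, 147), (217, 149), (218, 150), (219, 147), (220, 148), (221, 146), (222, 147), (2
[... 1078 characters left out ...]
 147), (201, 148), (202, 149), (203, 148), (204, 147), (205, 149), (206, 148), (207, 145), (208, 146), (209, 148), (210, 147), (211, 149), (212, 148), (213, 149), (214, 147), (215, 148), (216, 146), (217, 148), (218, 147), (219, 147), (220, 148), (221, 149), (222, 146), (223, 146), (224, 148), (225, 173), (226, 199), (227, 206), (228, 176), (229, 91), (230, 76), (231, 81), (232, 81), (233, 83), (234, 80), (235, 81), (236, 81), (237, 80), (238, 82), (239, 88), (240, 89), (241, 83), (242, 78), (243, 103), (244, 157), (245, 163), (246, 162), (247, 159), (248, 157), (249, 154), (250, 151), (251, 146), (252, 131), (253, 131), (254, 147), (255, 155), (256, 154), (257, 153), (258, 153), (259, 152)]
```

>>> {"name": "carry_out", "arguments": {
  "targets": [
    [[0, 10, 2], [0, 0, 0]],
    [[0, 20, 0], [0, 0, 0]],
    [[0, 20, 0], [0, 0, 0]],
    [[0, 14, 0], [0, 0, 0]],
    [[0, 8, 0], [0, 0, 0]],
    [[0, 5, 0], [0, 0, 0]],
    [[0, 0, 0], [0, 0, 0]],
    [[0, 0, 0], [0, 0, 0]],
    [[0, 0, 0], [0, 0, 0]]
  ]
}}

```text
time_s: 23.6
tool_pos: [0.5725, -0.0027, 0.1134]
tool_rot: [-90.0, -0.1, 13.8]
force: [-0.0, -0.3, -2.0]
grip_width: 0.0536
```

```bash
python3 - <<'E'
from h import *
for i,n in enumerate(("side","top")):
    o=env.get_obs();print(np.round(o["tool_pos"],4),np.round(o["tool_rot"],2),np.round(o["force"],2),o["time_s"])
    im=env.read_camera(n)[:,:,::-1].copy(); cv2.imwrite(f"pics/{n}11.png",im)
    if n=="side": cv2.imwrite("pics/side11c.png",cv2.resize(im[220:350,210:330],None,fx=4.6,fy=4.6))
E
```

```text
[ 0.5725 -0.0027  0.1134] [-9.003e+01 -8.000e-02  1.384e+01] [-0.04 -0.28 -2.04] 23.6
[ 0.5725 -0.0028  0.1133] [-9.003e+01 -8.000e-02  1.384e+01] [-0.15  0.07 -2.23] 23.65
```

View pics/side11c.png

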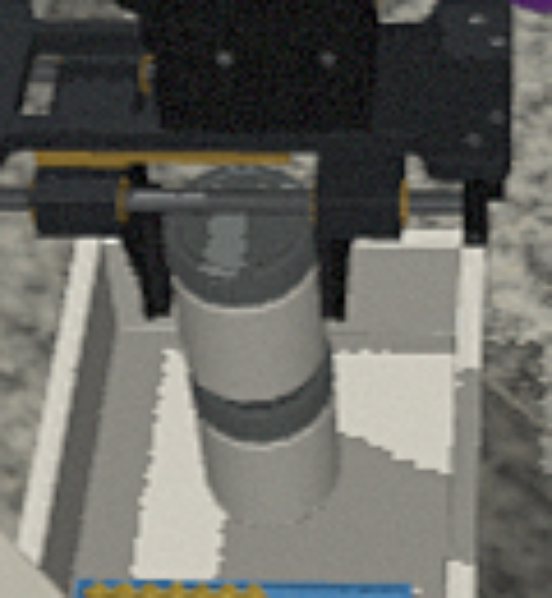

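>>> {"name": "carry_out", "arguments": {
  "targets": [
    [[0, 4, -1], [0, 0, 0]],
    [[0, 3, 0], [0, 0, 0]],
    [[0, 1, 0], [0, 0, 0]],
    [[0, 0, 0], [0, 0, 0]],
    [[0, 0, 0], [0, 0, 0]]
  ]
}}

```text
time_s: 24.2
tool_pos: [0.5721, -0.0037, 0.1044]
tool_rot: [-90.0, 0.0, 13.8]
force: [-0.1, -0.7, -1.6]
grip_width: 0.0533
```

>>> {"name": "carry_out", "arguments": {
  "targets": [
    [[0, 1, 0], [0, 0, 0]],
    [[0, 0, 0], [0, 0, 0]],
    [[0, 0, 0], [0, 0, 0]]
  ]
}}

```text
time_s: 24.5
tool_pos: [0.5723, -0.0038, 0.1041]
tool_rot: [-90.0, -0.0, 13.8]
force: [-1.9, -0.5, 3.3]
grip_width: 0.053
```

>>> {"name": "carry_out", "arguments": {
  "targets": [
    [[0, 0, 0], [0, 0, 0]],
    [[0, 0, 0], [0, 0, 0]],
    [[0, 0, 0], [0, 0, 0]],
    [[0, 0, 0], [0, 0, 0]],
    [[0, 0, 0], [0, 0, 0]],
    [[0, 0, 0], [0, 0, 0]]
  ],
  "jaw": 0.85
}}

```text
time_s: 25.1
tool_pos: [0.5721, -0.0038, 0.1034]
tool_rot: [-90.0, 0.0, 13.8]
force: [-0.5, -0.2, -0.0]
grip_width: 0.0736
```

```bash
python3 - <<'E'
from h import *
o=env.get_obs();print(np.round(o["tool_pos"],4),np.round(o["tool_rot"],2),np.round(o["force"],2),o["grip_width"],o["time_s"])
im=env.read_camera("side")[:,:,::-1].copy(); cv2.imwrite("pics/side12c.png",cv2.resize(im[220:350,210:330],None,fx=4.6,fy=4.6))
E
```

```text
[ 0.5721 -0.0038  0.1034] [-9.000e+01  1.000e-02  1.384e+01] [-0.53 -0.25 -0.05] 0.0736249659111777 25.1
```

View pics/side12c.png

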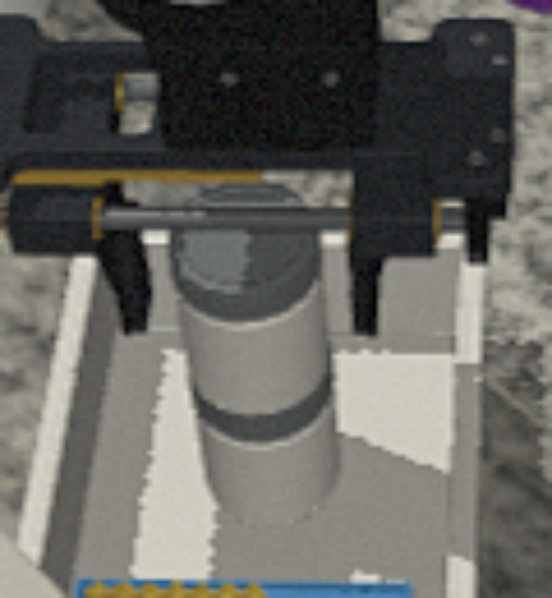

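Released and standing aligned. Retreat straight up, then aside for a view.

>>> {"name": "carry_out", "arguments": {
  "targets": [
    [[0, -8, 0], [0, 0, 0]],
    [[0, -15, 0], [0, 0, 0]],
    [[0, -25, 0], [0, 0, 0]],
    [[0, -30, 0], [0, 0, 0]],
    [[0, -30, 0], [0, 0, 0]],
    [[0, -20, 0], [0, 0, 0]],
    [[0, -10, 0], [0, 0, 0]],
    [[0, 0, 0], [0, 0, 0]]
  ]
}}

```text
time_s: 25.95
tool_pos: [0.5731, -0.0036, 0.2437]
tool_rot: [-90.1, -0.2, 13.8]
force: [-0.3, 0.5, -1.5]
grip_width: 0.0738
```

>>> {"name": "carry_out", "arguments": {
  "targets": [
    [[-5, 0, -15], [0, 0, 0]],
    [[-10, 0, -30], [0, 0, 0]],
    [[-12, 0, -40], [0, 0, 0]],
    [[-12, 0, -40], [0, 0, 0]],
    [[-10, 0, -30], [0, 0, 0]],
    [[-5, 0, -20], [0, 0, 0]],
    [[0, 0, 0], [0, 0, 0]],
    [[0, 0, 0], [0, 0, 0]]
  ]
}}

```text
time_s: 26.75
tool_pos: [0.5611, -0.1859, 0.2404]
tool_rot: [-89.9, 0.1, 13.8]
force: [-0.4, 0.7, 0.8]
grip_width: 0.0737
```

```bash
python3 - <<'E'
from h import *
o=env.get_obs();print(np.round(o["tool_pos"],4),np.round(o["tool_rot"],2),np.round(o["force"],2),o["grip_width"],o["time_s"])
S={}
for n in("side","top","wrist"): S[n]=env.read_camera(n)[:,:,::-1].copy(); cv2.imwrite(f"pics/{n}13.png",S[n])
s=cv2.resize(S["side"][220:350,210:330],None,fx=4,fy=4);t=cv2.resize(S["top"][130:260,110:260],None,fx=4,fy=4)
ring(t,"top",[.572,-.004],.144,.027,4,np.array([110,130]),(0,0,255));ring(t,"top",[.572,-.004],.074,.027,4,np.array([110,130]),(0,255,0))
h=np.zeros((520,1080,3),np.uint8);h[:s.shape[0],:480]=s;h[:t.shape[0],480:]=t[:, :600];cv2.imwrite("pics/fin.png",cv2.resize(h,(800,385)))
E
```

```text
[ 0.5611 -0.1859  0.2404] [-8.988e+01  7.000e-02  1.383e+01] [-0.36  0.65  0.81] 0.07373288812312045 26.75
```

View pics/fin.png

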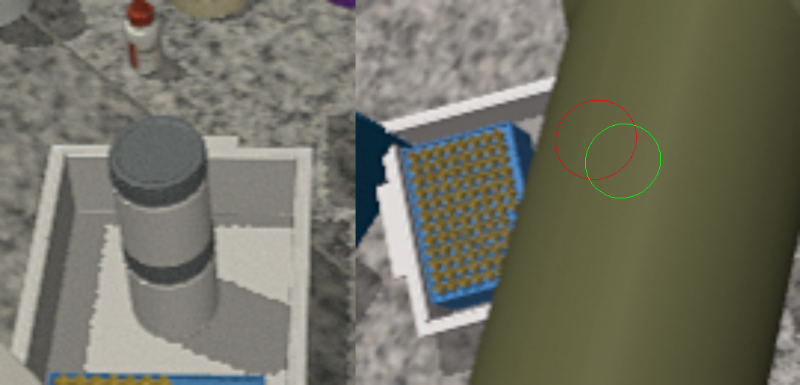

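View pics/side13.png

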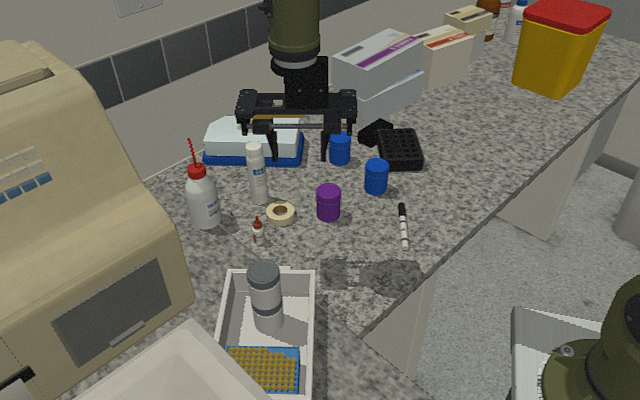

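The stack stands upright in the empty half of the tray (side picture: top lid at about (263,273), lower foot at about (268,328)). It looks square, and the arm is clear of it. I'm handing the job in.

```bash
python3 - <<'E'
from h import *
print(env.sign_off())
E
```

```text
the job is handed in; nothing more can be done
None
```

The heavier jar now stands on the tray floor in the empty half beside the tip box, with the lighter one on top of it. The job was handed in at about 27 s, well under the 72 s limit.

- **Weighing:** I lifted both jars and set each back down before stacking. The jar that started among the blue and purple look-alikes read about 5.4 N (roughly 0.55 kg). The one nearer the tray read about 2 N (roughly 0.2 kg).
- **Placing:** Before I lowered the lighter jar, the measured positions put the two jar axes within about 2 mm of each other. The force showed contact at both settings-down.
- **Last checks:** After I backed the arm away, the side camera showed the stack upright and aligned in the tray. The gripper was open and clear. The purple and blue look-alikes looked unmoved.
- **What did not work or disagreed:**
    - The arm blocked the top camera's last view, so the finished stack was checked from the side only.
    - The network did not find the jar in the one wrist picture I tried it on, so I measured jar positions there by hand.
    - The top and side cameras differed by up to 7 mm on one jar at first; the wrist camera settled it.
    - The measured tool position wandered by a few mm between readings.

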